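Transformer to zero, terminal guard into its spring clips

ROBOT

A 7-joint arm with a two-finger parallel gripper is mounted at the origin on the work surface. World frame = base frame: x ahead of the robot, y to its left, z up, the work surface at z = 0. Lengths are in m, angles in rad, forces in N, time in s.
With the tool pointing down it reaches from about 0.375 to 0.925 m from the base axis. Payload 3.1 kg.
Tool frame: the origin (TCP) lies between the finger pads; the fingertips stand 19 mm ahead of it and the grasp point (between the pads) is the TCP; z points along the fingers, y is the direction in which the jaws open and shut (so a half turn about z gives the same grasp; the last joint's range is limited). The gripper opens to 85 mm and grips with 20 to 120 N. Pads are 22 mm wide; open, the fingers measure 114 mm over their backs; the gripper's body (76 mm by 85 mm) begins 54 mm behind the grasp point. The pads swing forward as they close: fully open they stand 13 mm farther back than shut.
Start: joints at [-1.27, 0.383, 0.044, 1.598, -0.018, 1.161, -0.05], TCP at [0.252, 0.599, 0.25] pointing down, gripper open.
Joint ranges: [-2.61, 2.61], [-0.41, 2.15], [-1.48, 1.57], [0, 2.5], [-1.57, 4.71], [0.05, 1.97], [-2.85, 2.85]. Speed limits (rad/s): [2.79, 2.79, 3.14, 3.14, 3.14, 3.14, 3.14].

INTERFACE

Orientations are given as a unit quaternion [x, y, z, w].
In Python, from bench import move_ptp, movel, move_j, move_gripper, pause, inverse_kinematics, read_camera, camera_params, MotionError, sign_off, look_for, tip_of, read_time_s, read_qpos, read_joint_vel, read_effort, read_eef_pos, read_tcp_rot, read_ft_force, read_ft_torque, read_finger_gap gives the robot as it stands. Calls block until the motion is done:
- move_ptp(position, orientation): joint-space move of the TCP to a pose.
- movel(position, orientation=None, speed=0.15): straight line of the TCP; orientation=None keeps the orientation; speed is the mean speed in m/s.
- move_j(angles): joint-space move.
- move_gripper(opening, effort=None): finger opening in m; effort is the grip in N (None keeps the last); returns when the fingers have stopped.
- pause(seconds).
- inverse_kinematics(position, orientation): joint angles nearest the present ones, or None.
- read_camera(name): name is "scene" or "top" or "wrist"; returns the picture (400x640x3 uint8, red, green, blue); there is no depth.
- camera_params(name): a dict with "K" (3x3 intrinsics, pixels), "camera_from_world" (4x4, takes a point from world to camera coordinates). Camera axes: x right, y down, z forward; pixel columns grow to the right and rows downward; lengths in m; the calibration is good to about 2 mm. A picture is of the moment at which its call begins: read the wrist's pose just before it. camera_params takes no time and is no camera call; for the wrist camera it gives the pose at the moment of the call.
A pose or a line that the arm cannot do raises MotionError and nothing moves.
- sign_off(): hands the job in, once; it reports no verdict.
Trained networks look in the newest picture that a camera, given by its name, has taken for a name from the list of things; names that differ only in an ending like _2 or _b are one class to them, and where a whole thing is asked for, a point or a joint stands for the part that bears it (a point fixed in the world has none). Each returns a list of dicts, best first, with "confidence" (0 to 1); they miss things now and then, are a little off and sometimes report something else, mostly with a low value. They report only what shows in the picture. A call takes as long as a camera call. They do not tell look-alikes from the thing itself.
- look_for(camera, name): "at" ([column, row] in pixels, amid what is visible of it).
- tip_of(camera, name): "at" ([column, row] in pixels: a listed point, or the origin of a listed thing).
Readings, each from a call of its own:
- read_time_s(): time.
- read_qpos(): joint angles.
- read_joint_vel(): joint speeds.
- read_effort(): joint torques, N m.
- read_eef_pos(): TCP position.
- read_tcp_rot(): TCP orientation.
- read_ft_force(): force on the tool from outside, world axes, zero at the start.
- read_ft_torque(): the same for the moment, N m.
- read_finger_gap(): finger opening in m.
Only numpy, scipy, OpenCV 4.12 (cv2) and the standard library are available. Lean on these libraries where they do the work, as an engineer would, in place of code of your own. Each camera call takes 0.05 s, during which the arm holds its last target.

TASK

The porcelain terminals beside the variable transformer are to be covered. First turn the transformer's big black knob fully back to its zero stop (anticlockwise seen from above); only then lift the loose red-brown guard panel out of its oak stand and push it straight down into the empty spring-clip slot of the terminal bay, until it snaps in and sits fully home on the base, and let go. Leave everything else on the desk where it is.

Things in the scene. Friction and masses are not known exactly. Their poses are not given: they have to be found in the camera images.
- knob (a joint): Angle of the transformer's knob, rad: 0 at the zero stop, growing clockwise seen from above (up to 5.38). Friction about 0.1 N m; it stays where it is left and cannot turn below 0.
- knob_grip (a point): On the knob's upright axis at the height to grip it, 28 mm above the housing's top. The knob is a round fluted black bakelite grip, 56 mm across, its top 16 mm above this point, with a 92 mm wide skirt whose top is 19 mm below this point. A white line on it points at the scale's red zero mark when at zero.
- guard_centre (a point): Centre of the loose guard panel: red-brown laminate plate standing upright, 160 mm long (its y axis), 110 mm high (z, up), 8 mm thick (x axis), about 190 g, same on both faces. Two windows 24 x 15 mm, from 25 mm above its lower edge and 45 mm either side of its middle, receive the clip noses.
- slot (a point): Middle of the empty slot at its bottom, on the bay's base (15 mm above the desk). x: across the slot towards the terminals; y: along the slot; z up. Its end guides are 11 mm wide inside, 166 mm between their end walls, with flared mouths 65 to 78 mm above the desk. Home, the guard's lower edge is on the base, its centre 55 mm above this point, its x axis along this x (either way round).
- bay: Fixed terminal bay on a dark 204 x 130 mm base; origin under its middle, on the desk; the empty slot is 45 mm to its -x, three porcelain terminals 80 mm high stand in the middle, an identical guard (top 125 mm above the desk) fills the other slot 45 mm to its +x.
- stand: Fixed oak stand of the guard, 200 x 70 x 36 mm; origin under its centre, slot along its y axis, 12 mm wide. The guard's lower edge stands 12 mm above the desk, 24 mm deep in the slot; the guard's upper 86 mm are free.
- variac: Fixed grey-green transformer housing, 150 x 150 mm, its top with the ivory scale 115 mm above the desk; origin under its centre.
- offcut: Loose silver copper-clad board offcut lying flat, 110 x 70 x 3 mm with a small tab; bystander; origin under its centre.
- connector: Loose blue plastic connector block, 30 x 92 x 24 mm; bystander; origin under its centre.
- plug: Loose brass banana plug lying down, 64 mm long, 14 mm thick; bystander; origin under its middle.
- standoff: Loose white porcelain standoff, 48 mm across, 74 mm high with its brass stud; bystander; origin under its centre.
- screwdriver: Loose screwdriver with a yellow handle, 190 mm long, lying beyond the bay; bystander; origin on the desk under its middle.
- clips (a point): Level of the brass spring clips in the middle of the empty slot, 30 mm above its bottom. One pair of jaws 45 mm either side, flared above. The guard's lower edge meets them about 35 mm before it is home; spreading them takes about 15 N, far more than its weight, sliding on about 6 N; over the last 5 mm the noses snap into its windows and hold it.
Mind the look-alikes: they are no part of the job. Leave any turquoise look-alike of the bay alone.

How it is judged:
By the outcome, as a careful person would: the job done as asked, in the order asked, and still so for the second after the job is handed in, with the robot touching nothing.
It also fails if it takes over 67 s, if anything falls off the work surface, if the arm or the gripper's body presses on something with over 40 N, if the wrist force passes 120 N, or if a joint passes its speed limit or range.

## Working session

There is one attempt and no reset: what is moved stays moved. The work goes in short steps, each a Python script; the robot and the scene stay as the last script left them, time stands still between calls to the robot, and variables do not carry over. Pictures are saved under pics/ and viewed, and the job is handed in when it is done.

```bash
mkdir -p pics; ls; python3 - <<'E'
from bench import *
import cv2
for c in ["scene","top","wrist"]:
    im=read_camera(c); cv2.imwrite(f"pics/{c}0.png",im[:,:,::-1])
    p=camera_params(c); print(c,p["K"],p["camera_from_world"])
    for n in ["knob_grip","guard_centre","slot","bay","stand","variac","clips"]:
        try: print(n,[(d["at"],round(d["confidence"],2)) for d in tip_of(c,n)[:3]])
        except Exception as e: print(n,e)
print(read_time_s(),read_tcp_rot(),read_eef_pos())
E
```

```text
pics
scene [[453.67430738   0.         317.42054726]
 [  0.         453.67430738 201.50552343]
 [  0.           0.           1.        ]] [[ 0.74826985  0.66306406 -0.02093505 -0.36857638]
 [ 0.38059465 -0.45492197 -0.80510478 -0.10828505]
 [-0.54335986  0.59446787 -0.59276304  1.40207885]
 [ 0.          0.          0.          1.        ]]
knob_grip [([215.4, 261.3], 0.69), ([396.3, 165.6], 0.68), ([392.3, 184.7], 0.21)]
guard_centre [([396.7, 166.0], 0.91)]
slot [([159.3, 256.0], 0.89), ([368.0, 265.7], 0.87)]
bay [([148.0, 250.9], 0.65)]
stand [([393.0, 187.9], 0.64), ([354.8, 262.0], 0.18)]
variac [([223.0, 309.8], 0.8)]
clips [([374.7, 252.9], 0.97), ([154.3, 247.9], 0.59), ([394.4, 188.3], 0.28)]
top [[403.7744675    0.         318.43270788]
 [  0.         403.7744675  197.52648463]
 [  0.           0.           1.        ]] [[ 0.00304446 -0.99992387 -0.01195761  0.0114206 ]
 [-0.99213702 -0.00152418 -0.12514716  0.53331152]
 [ 0.1251194   0.01224459 -0.99206613  1.28379146]
 [ 0.          0.          0.          1.        ]]
knob_grip [([423.1, 198.2], 0.85)]
guard_centre [([232.3, 201.5], 0.69)]
slot [([324.8, 160.8], 0.88), ([417.6, 277.8], 0.57), ([237.7, 139.9], 0.19)]
bay [([330.6, 172.4], 0.95), ([418.5, 288.8], 0.82)]
stand [([234.4, 198.3], 0.61)]
variac [([413.8, 202.0], 0.72)]
clips [([420.2, 280.8], 0.96), ([328.5, 157.3], 0.6)]
wrist [[321.71599057   0.         319.15111951]
 [  0.         321.71599057 199.45082108]
 [  0.           0.           1.        ]] [[ 0.38810035  0.92161572 -0.00161085 -0.64934068]
 [ 0.88718117 -0.3731252   0.27145378 -0.03616201]
 [ 0.24957502 -0.10678043 -0.96245013  0.37907221]
 [ 0.          0.          0.          1.        ]]
knob_grip []
guard_centre []
slot []
bay []
stand []
variac []
clips []
1.2 [ 1.98047303e-01  9.80192464e-01  3.47946947e-06 -5.15047914e-06] [0.25239407 0.59900039 0.25028097]
```

View images.

View pics/scene0.png

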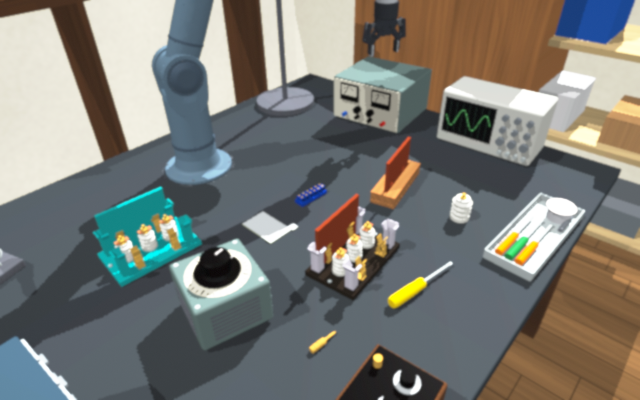

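View pics/top0.png

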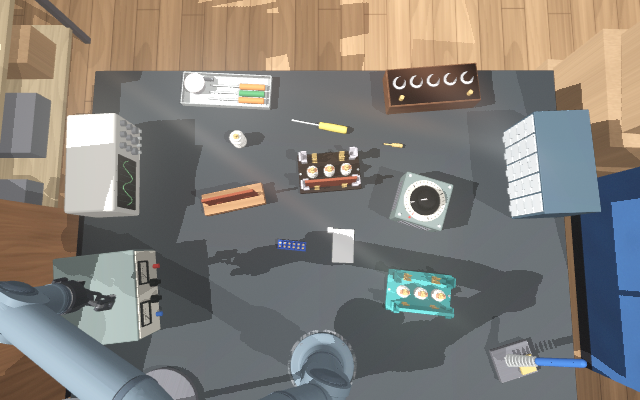

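View pics/wrist0.png

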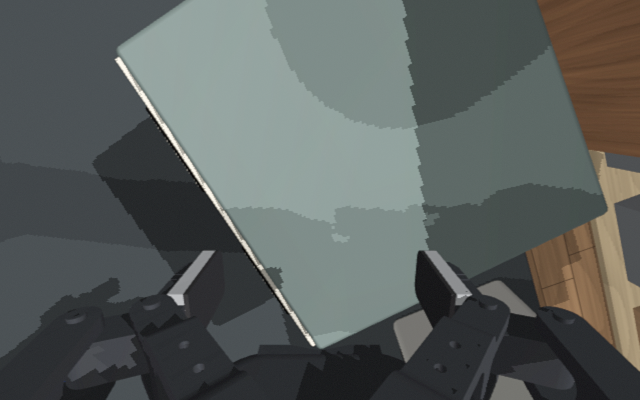

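```bash
cat > h.py <<'E'
import numpy as np, cv2
from bench import *
from scipy.spatial.transform import Rotation as R
def ray(p,uv):
    K=p["K"];T=np.array(p["camera_from_world"]);Rm=T[:3,:3]
    c=-Rm.T@T[:3,3]; d=Rm.T@np.linalg.inv(K)@np.array([uv[0],uv[1],1.]); return c,d
def onz(p,uv,z):
    c,d=ray(p,uv); return c+d*(z-c[2])/d[2]
def proj(p,X):
    T=np.array(p["camera_from_world"]);q=T[:3,:3]@np.asarray(X)+T[:3,3];q=p["K"]@q;return q[:2]/q[2]
def q_yaw(a):  # tool down, jaw (y) axis at world angle a
    y=np.array([np.cos(a),np.sin(a),0]);z=np.array([0,0,-1.]);x=np.cross(y,z)
    return R.from_matrix(np.stack([x,y,z],1)).as_quat()
def snap(c,f):
    im=read_camera(c); cv2.imwrite(f"pics/{f}.png",im[:,:,::-1]); return im
E
python3 - <<'E'
from h import *
t=camera_params("top");s=camera_params("scene")
for n,uv,suv,z in [("knob",(423.1,198.2),(215.4,261.3),.143),("guard",(232.3,201.5),(396.7,166),.067),("slot",(324.8,160.8),(368,265.7),.015),("clips",(328.5,157.3),(374.7,252.9),.045),("bay",(330.6,172.4),None,0),("stand",(234.4,198.3),(393,187.9),0)]:
    print(n,onz(t,uv,z).round(4),suv and onz(s,suv,z).round(4))
im=cv2.imread("pics/top0.png")
a=cv2.resize(im[140:240,180:300],None,fx=3.3,fy=3.3,interpolation=2);b=cv2.resize(im[140:240,290:470],None,fx=4,fy=4,interpolation=2)
cv2.imwrite("pics/ta.png",a);cv2.imwrite("pics/tb.png",b)
E
```

```text
knob [ 0.5179 -0.3006  0.143 ] [ 0.5136 -0.309   0.143 ]
guard [0.5159 0.2864 0.067 ] [0.5238 0.2975 0.067 ]
slot [ 0.6595 -0.0081  0.015 ] [ 0.6658 -0.024   0.015 ]
clips [ 0.6646 -0.0201  0.045 ] [ 0.6704 -0.0075  0.045 ]
bay [ 0.623  -0.0277  0.    ] None
stand [0.5345 0.2949 0.    ] [0.5254 0.2863 0.    ]
```

View pics/tb.png

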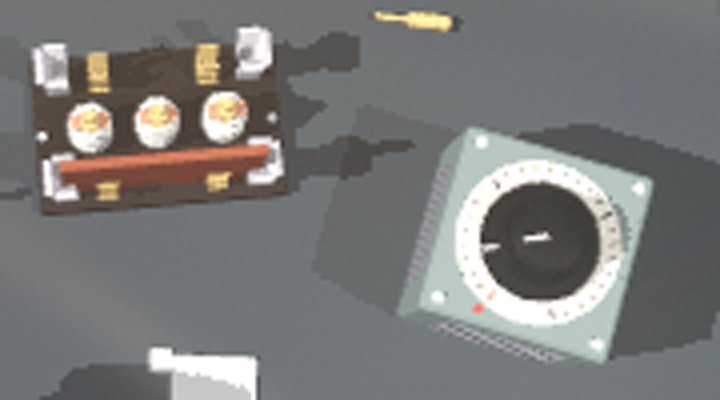

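View pics/ta.png

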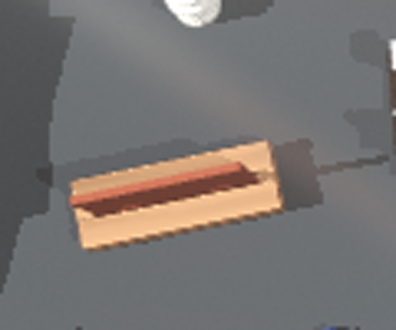

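```bash
python3 - <<'E'
from h import *
print(read_tcp_rot())
for nm,P,a in [("g",(.5,.29,.33),11),("b",(.66,-.02,.33),5.4),("k",(.518,-.30,.3),0),("k",(.518,-.30,.15),0),("g",(.518,.29,.1),11),("b",(.665,-.015,.1),5.4)]:
    for k in ([0,180] if nm!="k" else range(0,360,30)):
        q=inverse_kinematics(P,q_yaw(np.radians(a+k)));print(nm,a+k,None if q is None else np.round(q,2))
p=camera_params("wrist");T=np.array(p["camera_from_world"]);print("cam centre",-T[:3,:3].T@T[:3,3],"axis",T[2,:3])
print(R.from_quat(read_tcp_rot()).as_matrix())
E
```

```text
[ 1.98047303e-01  9.80192464e-01  3.47946947e-06 -5.15047914e-06]
g 11 [-0.94  0.19  0.39  1.7  -0.08  1.27 -0.34]
g 191 [-0.6   0.19  0.01  1.68 -0.    1.27  2.74]
b 5.4 [-0.57  0.42  0.74  1.5  -0.28  1.33  0.28]
b 185.4 [-0.88  0.73  1.38  1.52 -0.72  1.48 -2.54]
k 0 [-0.29  0.34  0.93  1.7  -0.29  1.24  0.71]
k 30 [-0.26  0.33  0.89  1.7  -0.27  1.24  1.21]
k 60 [-0.29  0.34  0.93  1.7  -0.29  1.24  1.75]
k 90 [-0.48  0.51  1.27  1.71 -0.51  1.3   2.46]
k 120 [-0.37  0.39  1.04  1.71 -0.35  1.25  2.85]
k 150 [-0.52  0.61  1.39  1.71 -0.61  1.35 -2.69]
k 180 [-0.52  0.61  1.39  1.71 -0.61  1.35 -2.16]
k 210 [-0.52  0.61  1.39  1.71 -0.61  1.35 -1.64]
k 240 [-0.43  0.44  1.16  1.71 -0.42  1.27 -1.27]
k 270 [-0.48  0.5   1.26  1.71 -0.49  1.3  -0.69]
k 300 [-0.3   0.35  0.94  1.7  -0.29  1.24 -0.34]
k 330 [-0.29  0.34  0.93  1.7  -0.29  1.24  0.18]
k 0 [-0.39  0.69  1.14  1.85 -0.72  1.09  1.04]
k 30 [-0.08  0.46  0.67  1.84 -0.34  0.96  1.26]
k 60 [-0.07  0.46  0.66  1.84 -0.34  0.96  1.78]
k 90 [-0.3   0.59  0.98  1.84 -0.57  1.02  2.49]
k 120 [ 0.95  0.47 -0.61  1.78  0.31  0.99  2.31]
k 150 [-0.47  0.91  1.37  1.85 -0.96  1.25 -2.46]
k 180 [-0.47  0.91  1.37  1.85 -0.96  1.25 -1.94]
k 210 [-0.47  0.91  1.37  1.85 -0.96  1.25 -1.41]
k 240 [-0.39  0.7   1.15  1.85 -0.72  1.09 -1.05]
k 270 [-0.16  0.5   0.77  1.84 -0.41  0.97 -0.77]
k 300 [-0.17  0.51  0.8   1.84 -0.43  0.98 -0.24]
k 330 [-0.37  0.67  1.11  1.85 -0.68  1.07  0.49]
g 11 [-0.87  0.47  0.36  1.86 -0.22  0.84 -0.21]
g 191 [-0.47  0.46 -0.13  1.84  0.08  0.85  2.69]
b 5.4 [-0.53  0.66  0.67  1.69 -0.48  0.96  0.41]
b 185.4 [-0.87  1.13  1.36  1.7  -1.15  1.33 -2.31]
cam centre [0.18948228 0.62542147 0.3735718 ] axis [ 0.2495569  -0.10683607 -0.96244865]
[[-9.21554532e-01  3.88248947e-01 -8.71872260e-06]
 [ 3.88248947e-01  9.21554532e-01  8.86117650e-06]
 [ 1.14751208e-05  4.78102249e-06 -1.00000000e+00]]
```

```bash
python3 - <<'E'
from h import *
import json
def look(P,a,tag,names):
    move_ptp(P,q_yaw(np.radians(a))); 
    p=camera_params("wrist"); snap("wrist",tag)
    np.savez("pics/"+tag+".npz",K=p["K"],camera_from_world=p["camera_from_world"])
    for n,z in names: print(tag,n,[(np.round(d["at"],1),round(d["confidence"],2),onz(p,d["at"],z).round(4)) for d in tip_of("wrist",n)[:2]])
    print(read_time_s(), read_eef_pos())
look((.50,.30,.30),11,"wg",[("guard_centre",.067),("stand",0)])
look((.64,-.02,.30),5.4,"wb",[("slot",.015),("clips",.045),("bay",0)])
look((.518,-.30,.30),-30,"wk",[("knob_grip",.143),("variac",0)])
E
```

```text
wg guard_centre [(array([343.5, 187.6]), 0.73, array([0.529 , 0.2904, 0.067 ]))]
wg stand [(array([339.3, 174.7]), 0.81, array([0.5279, 0.2917, 0.    ]))]
2.8083 [0.49875687 0.30220814 0.29952234]
wb slot [(array([338.4, 164.8]), 0.63, array([ 0.6648, -0.0152,  0.015 ])), (array([356.9, 308.6]), 0.54, array([ 0.7157, -0.2224,  0.015 ]))]
wb clips [(array([ 39.7, 352.8]), 0.93, array([ 0.2738, -0.3173,  0.045 ])), (array([342. , 174.1]), 0.89, array([ 0.668 , -0.0211,  0.045 ]))]
wb bay [(array([ 32. , 326.3]), 0.94, array([ 0.2258, -0.3125,  0.    ])), (array([302.8, 166.7]), 0.71, array([ 0.6191, -0.0248,  0.    ]))]
4.325 [ 0.63998917 -0.01760755  0.29983441]
wk knob_grip [(array([319.9, 202.7]), 0.75, array([ 0.5145, -0.3094,  0.143 ]))]
wk variac [(array([319.8, 174.6]), 0.56, array([ 0.5135, -0.3119,  0.    ]))]
5.6417 [ 0.519944   -0.29730012  0.29965411]
```

View pics/wk.png

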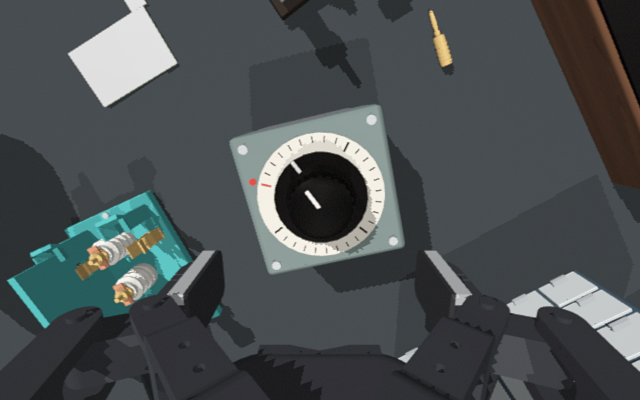

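View pics/wb.png

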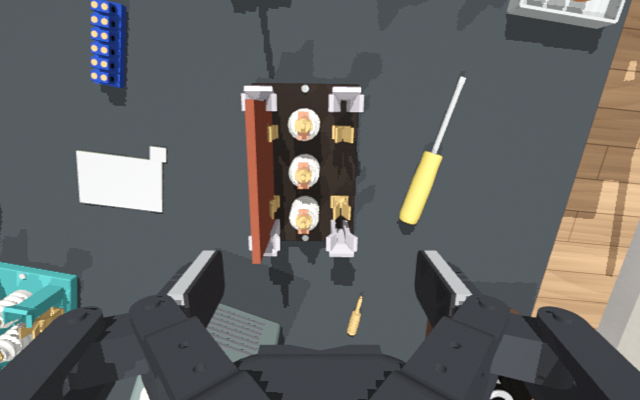

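View pics/wg.png

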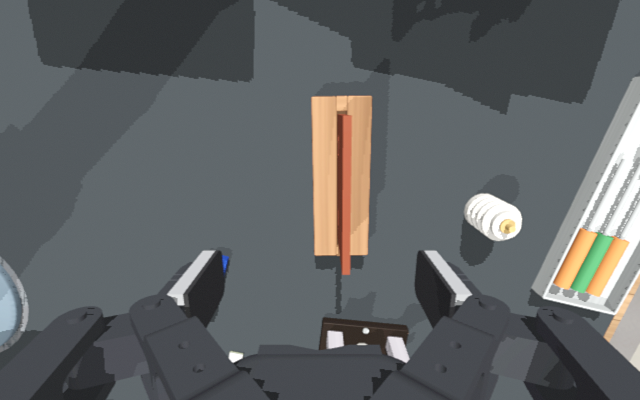

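```bash
python3 - <<'E'
from h import *
p=camera_params("wrist"); im=snap("wrist","wk2"); t=camera_params("top")
print(read_eef_pos())
hsv=cv2.cvtColor(im,cv2.COLOR_RGB2HSV)
# ivory scale
m=((hsv[...,2]>190)&(hsv[...,1]<60)).astype(np.uint8)
m[:, :250]=0;m[:,395:]=0;m[:125]=0;m[262:]=0
n,l,st,ce=cv2.connectedComponentsWithStats(m)
for i in range(1,n):
    if st[i,4]>15: print(st[i],ce[i])
i=1+np.argmax(st[1:,4]); c=max(cv2.findContours((l==i).astype(np.uint8),0,1)[0],key=len)
h=cv2.convexHull(c);e=cv2.fitEllipse(h);print("ell",e,onz(p,e[0],.115))
cs=[(242.5,150),(371.5,119.5),(393.5,241),(276.5,266)]
W=[onz(p,u,.115) for u in cs];print(np.round(W,4),np.mean(W,0))
red=(((hsv[...,0]<8)|(hsv[...,0]>172))&(hsv[...,1]>120)&(hsv[...,2]>120)).astype(np.uint8);red[:, :240]=0;red[:,300:]=0;red[:160]=0;red[210:]=0
ys,xs=np.nonzero(red);print("red",xs.mean(),ys.mean())
cv2.imwrite("pics/wk2z.png",cv2.resize(im[95:285,220:420,::-1],None,fx=3,fy=3,interpolation=2))
E
```

```text
[ 0.51963066 -0.2977407   0.29970496]
[ 257  132  128  124 4617] [313.92960797 182.70911848]
[305 191  16  17  77] [312.16883117 198.81818182]
[389 237   6   8  42] [391.80952381 240.5       ]
ell ((320.5454406738281, 193.25975036621094), (123.3321304321289, 127.91656494140625), 88.90432739257812) [ 0.51569801 -0.30877256  0.115     ]
[[ 0.4721 -0.2349  0.115 ]
 [ 0.5919 -0.2706  0.115 ]
 [ 0.556  -0.3904  0.115 ]
 [ 0.4361 -0.3548  0.115 ]] [ 0.51400202 -0.31265705  0.115     ]
red 254.84782608695653 181.8695652173913
```

View pics/wk2z.png

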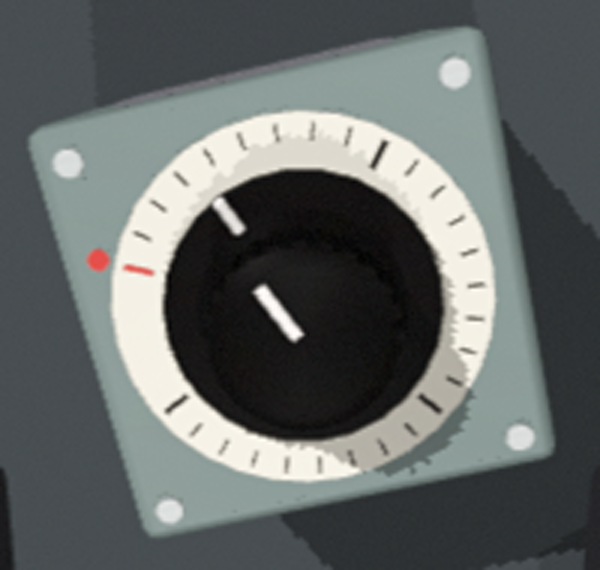

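```bash
python3 - <<'E'
from h import *
P=np.array([.515,-.310,.148]);q=q_yaw(np.radians(-30))
movel([.515,-.310,.22],q,speed=.2)
movel(P,q,speed=.12)
print(read_eef_pos(),read_ft_force(),read_qpos())
move_gripper(0.05,25)
print("gap",read_finger_gap(),read_ft_force().round(2) if hasattr(read_ft_force(),'round') else read_ft_force(), read_ft_torque(),read_time_s())
j=np.array(read_qpos());
for k in range(1,9):
    j2=j.copy();j2[6]+=np.radians(6*k);move_j(j2)
    f=np.array(read_ft_force());t=np.array(read_ft_torque())
    print(6*k,f.round(1),t.round(3),round(read_qpos()[6]-j[6],3),round(read_finger_gap(),4),round(read_time_s(),2))
    if abs(t[2])>.5: break
E
```

```text
[ 0.51558669 -0.31053805  0.14879778] [-0.5947448  -0.20466095  0.28059576] [-0.13429303  0.50343647  0.77081042  1.83246288 -0.41855241  0.97379933
  0.29142761]
gap 0.05558934224138602 [-2.69  1.56  4.09] [ 0.41499063  0.55518666 -0.018995  ] 7.3833
6 [-1.1  0.5 -1.2] [-0.046 -0.017  0.057] 0.102 0.0551 7.63
12 [-0.9  0.9  0.2] [0.035 0.053 0.046] 0.206 0.0554 7.88
18 [-2.4  2.1  1.4] [0.129 0.269 0.067] 0.31 0.0552 8.13
24 [-2.6  2.1  2.6] [0.333 0.485 0.068] 0.414 0.0552 8.38
30 [-4.3  2.6  2. ] [0.426 0.723 0.063] 0.519 0.055 8.63
36 [-4.3  1.7  4.2] [0.476 0.814 0.135] 0.623 0.0551 8.88
42 [-4.5  2.9  5. ] [0.533 0.958 0.109] 0.728 0.0556 9.13
48 [-4.   0.5  3.5] [0.478 0.855 0.064] 0.832 0.0549 9.38
```

```bash
python3 - <<'E'
from h import *
j=np.array(read_qpos())
for k in range(1,9):
    j2=j.copy();j2[6]+=np.radians(4*k);move_j(j2)
    f=np.array(read_ft_force());t=np.array(read_ft_torque())
    print(4*k,f.round(1),t.round(3),round(read_qpos()[6]-j[6],3),round(read_finger_gap(),4),round(read_time_s(),2))
    if abs(t[2])>.35 or k==3: break
snap("wrist","wk3")
E
```

```text
4 [-3.5  2.7  2.7] [ 0.301  0.638 -0.175] 0.065 0.0549 9.63
8 [-3.8  0.4  2.5] [0.218 0.525 0.049] 0.137 0.0555 9.88
12 [-2.9  0.9  0.3] [ 0.006  0.563 -0.378] 0.206 0.0551 10.13
```

View pics/wk3.png

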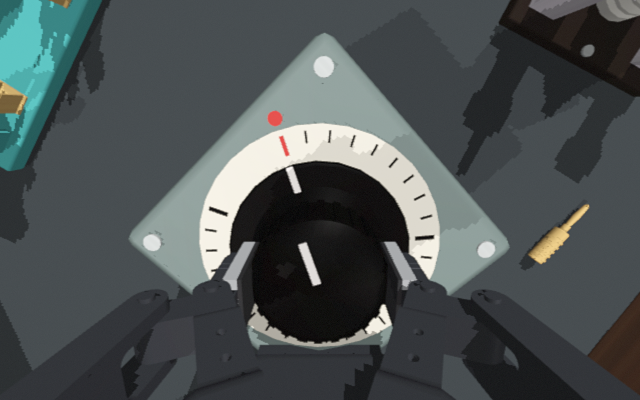

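```bash
python3 - <<'E'
from h import *
move_gripper(0.05,40)
j=np.array(read_qpos())
for k in range(1,7):
    j2=j.copy();j2[6]+=np.radians(3*k);move_j(j2)
    t=np.array(read_ft_torque())
    print(3*k,t.round(3),round(read_qpos()[6]-j[6],3),round(read_finger_gap(),4),round(read_time_s(),2))
    if abs(t[2])>.8:break
p=camera_params("wrist");im=snap("wrist","wk4"); print(read_eef_pos())
cv2.imwrite("pics/wk4z.png",cv2.resize(im[90:300,190:450,::-1],None,fx=2.8,fy=2.8,interpolation=2))
# expected ray: center -> red on skirt
print(proj(p,[.515,-.31,.159]),proj(p,[.515,-.31,.124]))
E
```

```text
3 [ 0.08   0.383 -0.896] 0.05 0.0547 10.65
[ 0.51360034 -0.31009988  0.14913368]
[322.23424748 288.49694711] [321.66828054 251.14347241]
```

View pics/wk4z.png

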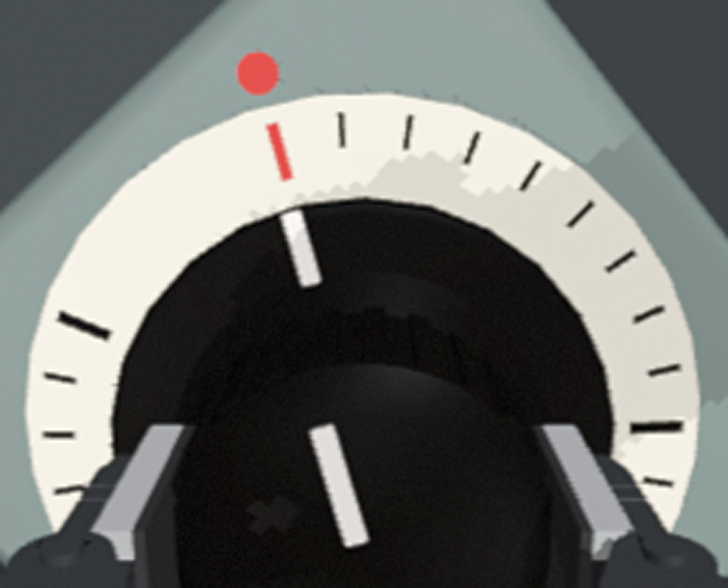

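```bash
python3 - <<'E'
from h import *
move_gripper(0.085,40)
print(read_eef_pos())
movel([.515,-.310,.26],speed=.25)
p=camera_params("wrist");snap("wrist","wk5")
move_ptp((.526,.25,.28),q_yaw(np.radians(11)));pause(.3)
p=camera_params("wrist");im=snap("wrist","wg2");print(read_eef_pos(),read_time_s())
np.savez("pics/wg2.npz",K=p["K"],camera_from_world=p["camera_from_world"])
for n,z in [("guard_centre",.067),("stand",0)]: print(n,[(np.round(d["at"],1),round(d["confidence"],2),onz(p,d["at"],z).round(4)) for d in tip_of("wrist",n)[:2]])
hsv=cv2.cvtColor(im,cv2.COLOR_RGB2HSV)
m=(((hsv[...,0]<9)|(hsv[...,0]>175))&(hsv[...,1]>110)).astype(np.uint8);m[:,:300]=0;m[:,420:]=0
cv2.imwrite("pics/wg2z.png",cv2.resize(im[60:360,250:430,::-1],None,fx=2,fy=2,interpolation=2))
n,l,st,ce=cv2.connectedComponentsWithStats(m);i=1+np.argmax(st[1:,4]);print(st[i])
for r in range(st[i,1],st[i,1]+st[i,3],12):
    xs=np.nonzero(l[r]==i)[0];print(r,xs.min(),xs.max(),onz(p,((xs.min()),r),.122).round(4),onz(p,(xs.max()+1,r),.122).round(4),hsv[r,xs,2][::2])
E
```

```text
[ 0.51436887 -0.30980852  0.14934882]
[0.52620573 0.24954694 0.28004567] 14.1167
guard_centre [(array([325.5, 141.3]), 0.83, array([0.5262, 0.2856, 0.067 ]))]
stand [(array([328.1, 132.5]), 0.55, array([0.5298, 0.2905, 0.    ]))]
[ 323   41   13  188 1794]
41 325 332 [0.5083 0.3681 0.122 ] [0.5146 0.3693 0.122 ] [212 212 212 211]
53 324 333 [0.5092 0.3593 0.122 ] [0.5171 0.3609 0.122 ] [183 210 209 209 209]
65 323 332 [0.5102 0.3504 0.122 ] [0.5181 0.3519 0.122 ] [115 209 209 208 208]
77 323 332 [0.5119 0.3414 0.122 ] [0.52   0.3429 0.122 ] [117 208 207 207 207]
89 323 333 [0.5137 0.3322 0.122 ] [0.5227 0.334  0.122 ] [128 206 206 207 207 205]
101 324 333 [0.5164 0.3231 0.122 ] [0.5246 0.3247 0.122 ] [148 206 206 205 206]
113 324 333 [0.5183 0.3136 0.122 ] [0.5266 0.3152 0.122 ] [134 206 205 205 205]
125 324 333 [0.5202 0.3039 0.122 ] [0.5286 0.3055 0.122 ] [128 205 204 205 205]
137 325 333 [0.523  0.2941 0.122 ] [0.5306 0.2956 0.122 ] [168 205 205 205 204]
149 325 333 [0.525 0.284 0.122] [0.5327 0.2855 0.122 ] [159 204 204 204 204]
161 325 333 [0.527  0.2737 0.122 ] [0.5348 0.2752 0.122 ] [160 205 204 204 204]
173 325 333 [0.5291 0.2632 0.122 ] [0.537  0.2647 0.122 ] [146 203 203 203 203]
185 325 333 [0.5312 0.2525 0.122 ] [0.5392 0.254  0.122 ] [125 203 203 203 203]
197 325 334 [0.5334 0.2415 0.122 ] [0.5423 0.2433 0.122 ] [126 202 202 202 201]
209 326 333 [0.5365 0.2305 0.122 ] [0.5437 0.2319 0.122 ] [172 203 202 202]
221 326 335 [0.5388 0.2191 0.122 ] [0.5479 0.2209 0.122 ] [157 204 202 202 189]
```

View pics/wg2z.png

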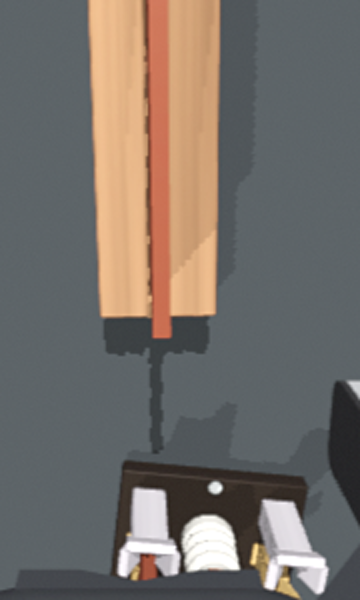

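View pics/wk5.png

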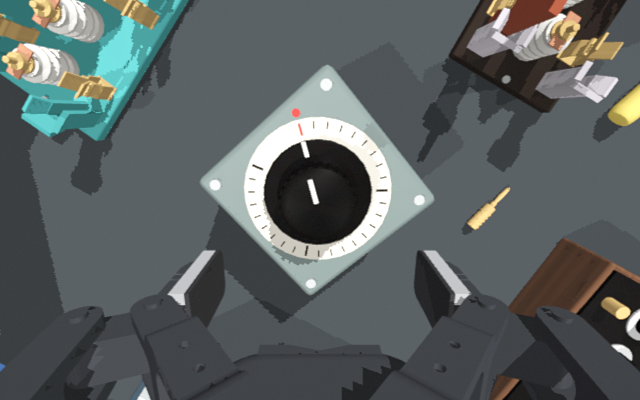

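```bash
python3 - <<'E'
from h import *
q=q_yaw(np.radians(12.1))
move_gripper(0.05)
movel([.528,.290,.16],q,speed=.2)
movel([.528,.290,.100],q,speed=.1)
print(read_eef_pos(),read_ft_force())
move_gripper(0.0,80)
print(read_finger_gap(),read_ft_force(),read_ft_torque(),read_eef_pos(),read_time_s())
movel([.528,.290,.26],q,speed=.15)
pause(.2)
p=camera_params("wrist");snap("wrist","wl1");snap("scene","sl1")
print(read_finger_gap(),read_ft_force(),read_ft_torque(),read_eef_pos(),read_time_s())
E
```

```text
[0.52847094 0.28998986 0.10030538] [ 0.85287863 -0.49242107 -0.28032748]
0.006883818404293266 [-1.30051525 -0.43872796  3.6199063 ] [-0.06424885  0.22947025  0.00918258] [0.52835376 0.29025959 0.1007664 ] 16.65
0.006931477526776039 [-0.49390269  0.01918959 -2.37778822] [-0.04447069  0.03287331  0.00665893] [0.52777567 0.28978866 0.2593684 ] 18.1667
```

View pics/wl1.png

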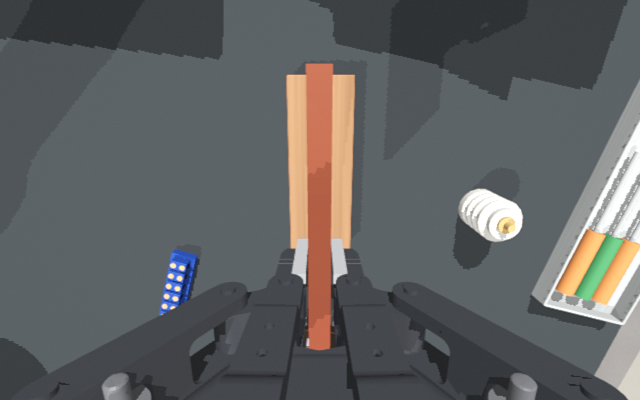

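View pics/sl1.png

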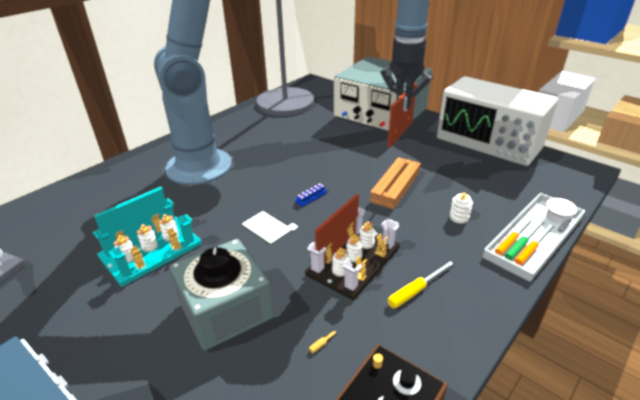

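```bash
python3 - <<'E'
from h import *
p=camera_params("wrist")
Rm=R.from_quat(read_tcp_rot()).as_matrix();e=np.array(read_eef_pos())
for d in (.075,.08,.085): print(d,proj(p,e+Rm@[d,-.004,-.0215]),proj(p,e+Rm@[d,.004,-.0215]))
move_ptp((.62,-.05,.30),q_yaw(np.radians(5.4)));pause(.3)
p=camera_params("wrist");im=snap("wrist","wb2");print(read_eef_pos(),read_time_s())
np.savez("pics/wb2.npz",K=p["K"],camera_from_world=p["camera_from_world"])
for n,z in [("slot",.015),("clips",.045),("bay",0)]: print(n,[(np.round(d["at"],1),round(d["confidence"],2),onz(p,d["at"],z).round(4)) for d in tip_of("wrist",n)[:2]])
cv2.imwrite("pics/wb2z.png",cv2.resize(im[30:230,210:430,::-1],None,fx=3,fy=3,interpolation=2))
E
```

```text
0.075 [305.15357198  85.19397199] [331.92562602  85.20027407]
0.08 [304.95639252  67.22095783] [332.11314202  67.22720832]
0.085 [304.75346381  48.72389654] [332.30612554  48.73008973]
[ 0.6200312  -0.04910089  0.29986902] 19.85
slot [(array([ 67.5, 320.7]), 0.91, array([ 0.2731, -0.3165,  0.015 ])), (array([358.5, 144.8]), 0.56, array([ 0.6672, -0.0196,  0.015 ]))]
clips [(array([360.1, 149.3]), 0.73, array([ 0.6658, -0.0218,  0.045 ])), (array([ 49.3, 337.2]), 0.6, array([ 0.2699, -0.3213,  0.045 ]))]
bay [(array([322.6, 141.3]), 0.9, array([ 0.6221, -0.0211,  0.    ])), (array([ 44.6, 307.7]), 0.83, array([ 0.2288, -0.3089,  0.    ]))]
```

View pics/wb2z.png

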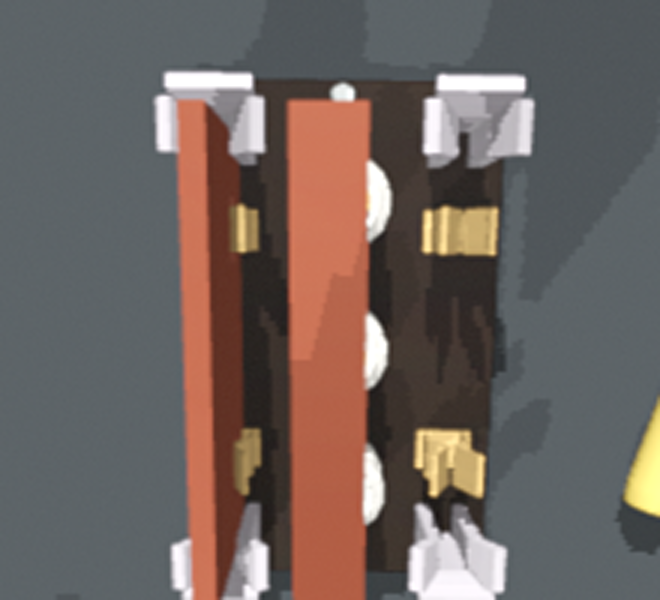

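View pics/wb2.png

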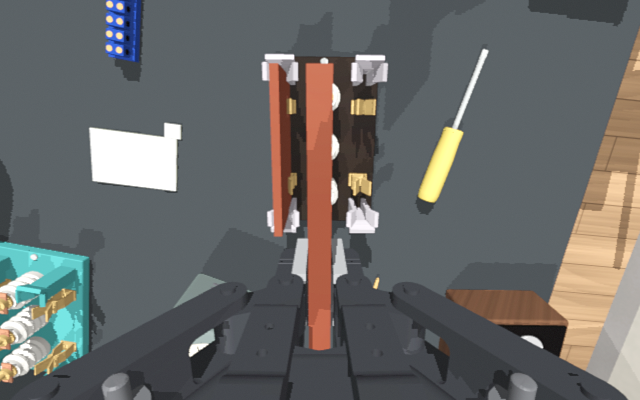

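```bash
python3 - <<'E'
import cv2
im=cv2.imread("pics/wb2.png")
a=cv2.resize(im[45:95,255:395],None,fx=5.5,fy=5.5,interpolation=cv2.INTER_CUBIC)
b=cv2.resize(im[190:245,255:395],None,fx=5.5,fy=5.5,interpolation=cv2.INTER_CUBIC)
cv2.imwrite("pics/wb2g.png",cv2.vconcat([a,b]))
E
```

```text
(no output)
```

View pics/wb2g.png

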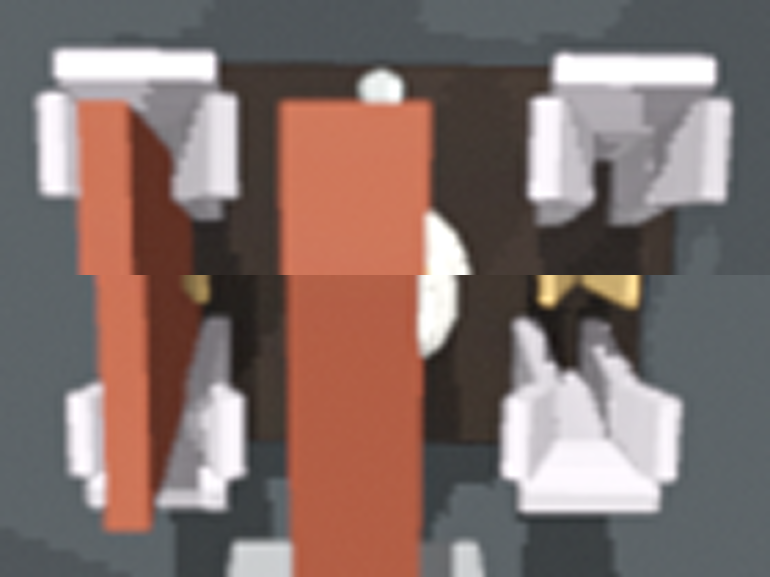

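```bash
cat > fit.py <<'E'
from h import *
from scipy.optimize import least_squares
p=np.load("pics/wb2.npz")
U=lambda x:255+x/5.5
F=lambda y:45+y/5.5
N=lambda y:190+(y-275)/5.5
for z in (.076,.078,.08):
  g=[onz(p,u,z) for u in [(U(631),F(95)),(U(592),N(440)),(U(137.5),F(95)),(U(156.5),N(440))]]
  print(z,np.round(g,4)[:,:2].tolist(), "sep",np.linalg.norm(g[0]-g[2]),np.linalg.norm(g[1]-g[3]))
  for a,b in ((0,1),(2,3)):
    d=g[a]-g[b]; print("  yaw",np.degrees(np.arctan2(-d[0],d[1])))
a=onz(p,(U(104),F(100)),.125);b=onz(p,(U(128.5),N(530)),.125);d=a-b
print("guard",a,b,np.linalg.norm(d),np.degrees(np.arctan2(-d[0],d[1])),(a+b)/2)
yaw=np.arctan2(-d[0],d[1]);ex=np.array([np.cos(yaw),np.sin(yaw),0]);print("slot from guard",(a+b)/2+.09*ex)
E
python3 fit.py
```

```text
0.076 [[0.6598, 0.0685], [0.6749, -0.0978], [0.5704, 0.0599], [0.585, -0.1065]] sep 0.08977780374247517 0.09041336911418385
  yaw 5.209021338086289
  yaw 4.991037752871109
0.078 [[0.6595, 0.0682], [0.6746, -0.0971], [0.5707, 0.0596], [0.5851, -0.1058]] sep 0.08926050606977126 0.0898924093281965
  yaw 5.209021338086245
  yaw 4.991037752871094
0.08 [[0.6592, 0.0679], [0.6742, -0.0965], [0.5709, 0.0594], [0.5853, -0.1051]] sep 0.08874320839706724 0.08937144954220919
  yaw 5.209021338086242
  yaw 4.991037752871077
guard [0.57137508 0.05291001 0.125     ] [ 0.58512468 -0.10646853  0.125     ] 0.1599705302057254 4.930702846521017 [ 0.57824988 -0.02677926  0.125     ]
slot from guard [ 0.66791683 -0.01904369  0.125     ]
```

```bash
cat >> fit.py <<'E'
for z in (.078,.075):
  for l in ((631+4,595),(135,158)):
    A=onz(p,(U(l[0]),F(48)),z);B=onz(p,(U(l[1]),N(512)),z);print(z,A,B,np.linalg.norm(A-B),(A+B)/2)
y=np.radians(5.0);print("held guard yaw vs tool ok; base edges z.015:",onz(p,(U(380),F(65)),.015),onz(p,(U(255),N(440)),.015))
E
python3 fit.py | tail -5
```

```text
0.078 [0.65914145 0.07605964 0.078     ] [ 0.67733271 -0.11286794  0.078     ] 0.18980135028520867 [ 0.66823708 -0.01840415  0.078     ]
0.078 [0.56972607 0.06739762 0.078     ] [ 0.5864876  -0.12168095  0.078     ] 0.18982005698809745 [ 0.57810684 -0.02714167  0.078     ]
0.075 [0.65953571 0.07655245 0.075     ] [ 0.67788511 -0.11401748  0.075     ] 0.19145130390582543 [ 0.66871041 -0.01873252  0.075     ]
0.075 [0.56934304 0.06781513 0.075     ] [ 0.58625028 -0.12290711  0.075     ] 0.19147017322711563 [ 0.57779666 -0.02754599  0.075     ]
held guard yaw vs tool ok; base edges z.015: [0.6138315  0.07786617 0.015     ] [ 0.60381719 -0.12635639  0.015     ]
```

```bash
python3 - <<'E'
from h import *
move_gripper(0.0,110)
q=q_yaw(np.radians(5.05));x,y=.6680,-.0192
move_ptp([x,y,.24],q); 
movel([x,y,.172],q,speed=.15);pause(.2)
print(read_eef_pos(),read_ft_force(),read_ft_torque(),read_time_s())
snap("scene","si1");
for z in (.164,.158,.152,.147,.142):
    movel([x,y,z],q,speed=.06)
    f=np.array(read_ft_force());t=np.array(read_ft_torque());print(z,np.round(read_eef_pos(),4),f.round(1),t.round(2),round(read_time_s(),2))
    if np.hypot(*f[:2])>12 or abs(f[2])>12: print("stop");break
im=snap("scene","si2");cv2.imwrite("pics/si2z.png",cv2.resize(im[150:310,270:460,::-1],None,fx=3.5,fy=3.5,interpolation=2))
snap("wrist","wi2")
E
```

```text
[ 0.6691344  -0.01954111  0.17384013] [-0.64779374  0.06800328 -1.44826608] [-0.02592677  0.01244622 -0.00391806] 21.4417
0.164 [ 0.6674 -0.0189  0.1631] [ 0.4  0.3 -1.6] [-0.09 -0.01 -0.02] 21.77
0.158 [ 0.6675 -0.0191  0.1572] [-0.7 -0.2 -1.7] [-0.03  0.02  0.03] 22.02
0.152 [ 0.6677 -0.0192  0.1515] [ 0.2 -0.4 -2. ] [-0.05  0.07 -0.02] 22.27
0.147 [ 0.6675 -0.019   0.1462] [-0.4 -0.5 -2.4] [ 0.03 -0.01 -0.  ] 22.52
0.142 [ 0.6676 -0.0194  0.1415] [-0.8  0.3 -2.4] [-0.17  0.22 -0.02] 22.77
```

View pics/si2z.png

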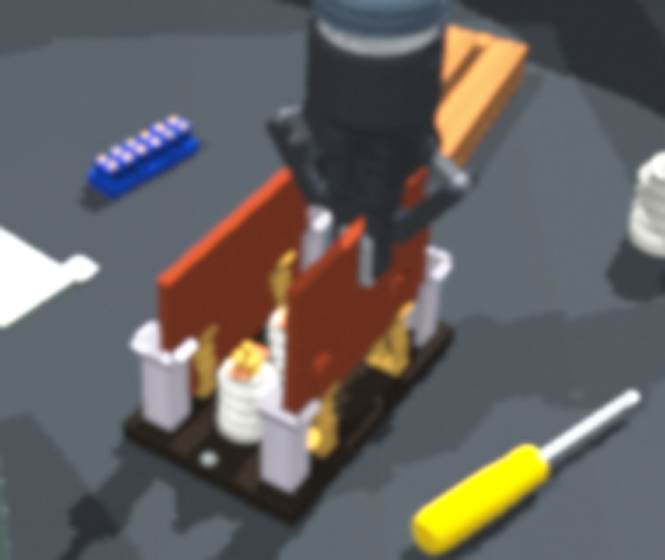

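The guard is between both end guides with no side force. I'm pushing on through the clips.

```bash
python3 - <<'E'
from h import *
q=q_yaw(np.radians(5.05));x,y=.6680,-.0192
for z in list(np.arange(.138,.1055,-.004))+[.104,.102,.100,.098]:
    movel([x,y,z],q,speed=.05)
    e=np.array(read_eef_pos());f=np.array(read_ft_force());t=np.array(read_ft_torque());print(round(z,4),e.round(4),f.round(1),t.round(2),round(read_time_s(),2))
    if np.hypot(*f[:2])>15 or abs(f[2])>35: print("stop");break
im=snap("scene","si3");cv2.imwrite("pics/si3z.png",cv2.resize(im[150:310,270:460,::-1],None,fx=3.5,fy=3.5,interpolation=2))
E
```

```text
0.138 [ 0.6683 -0.0195  0.1384] [-0.2 -0.9  1.2] [-0.12  0.36 -0.01] 23.12
0.134 [ 0.6688 -0.0197  0.136 ] [-2.6 -1.   7.3] [-0.01  0.78 -0.06] 23.38
0.13 [ 0.6688 -0.0198  0.1321] [-2.5  0.6  7. ] [-0.09  0.79 -0.06] 23.62
0.126 [ 0.6685 -0.0198  0.127 ] [-2.  -0.8  5.1] [-0.18  0.54 -0.05] 23.88
0.122 [ 0.6684 -0.0197  0.1224] [-1.4 -0.8  3.8] [-0.22  0.52 -0.04] 24.12
0.118 [ 0.6682 -0.0196  0.1181] [-2.  -1.7  3.9] [-0.3   0.43  0.  ] 24.38
0.114 [ 0.6682 -0.0194  0.114 ] [-1.9 -1.1  3.5] [-0.28  0.38  0.01] 24.62
0.11 [ 0.6681 -0.0192  0.1099] [-0.6 -1.1  3.5] [-0.29  0.41  0.01] 24.88
0.106 [ 0.6672 -0.0179  0.1043] [-0.5 -0.  -1.7] [-0.01  0.07  0.02] 25.12
0.104 [ 0.6678 -0.0181  0.1039] [-1.5  1.9  0.7] [ 0.23  0.5  -0.01] 25.38
0.102 [ 0.6681 -0.0181  0.1039] [-4.6  3.3  9.3] [0.36 1.26 0.02] 25.62
0.1 [ 0.6683 -0.0181  0.1039] [-7.7  3.4 18.2] [ 0.41  2.05 -0.02] 25.88
0.098 [ 0.6685 -0.0181  0.1038] [-11.1   4.6  25.8] [ 0.45  2.91 -0.04] 26.12
```

View pics/si3z.png

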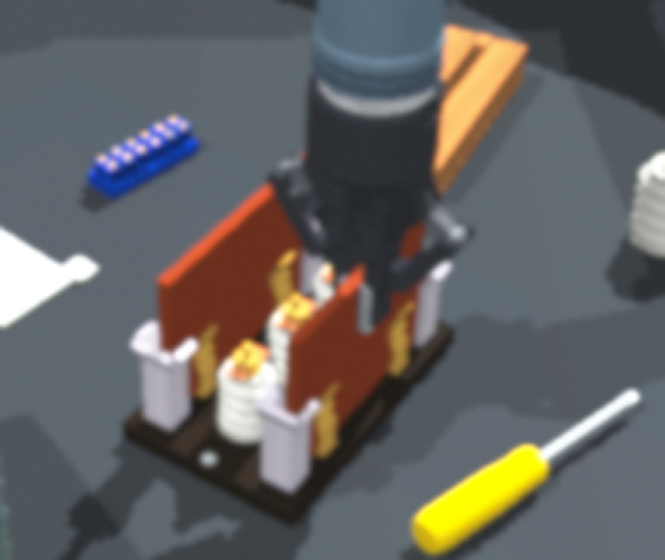

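```bash
python3 - <<'E'
from h import *
q=q_yaw(np.radians(5.05));x,y=.6680,-.0185
movel([x,y,.104],q,speed=.05);pause(.1);print(read_ft_force())
move_gripper(0.035,30);print(read_finger_gap())
movel([x,y,.19],q,speed=.08);print(read_ft_force())
movel([.62,-.04,.30],q,speed=.2);pause(.3)
p=camera_params("wrist");im=snap("wrist","wf");cv2.imwrite("pics/wfz.png",cv2.resize(im[30:260,210:430,::-1],None,fx=2.5,fy=2.5,interpolation=2))
np.savez("pics/wf.npz",K=p["K"],camera_from_world=p["camera_from_world"])
im=snap("scene","sf");cv2.imwrite("pics/sfz.png",cv2.resize(im[150:350,150:470,::-1],None,fx=2.5,fy=2.5,interpolation=2))
snap("top","tf")
print(read_time_s())
E
```

```text
[-1.90928618  0.05540963  3.33586458]
0.03527442182957813
[-0.52221071  0.11248024  0.3735634 ]
29.3583
```

View pics/wfz.png

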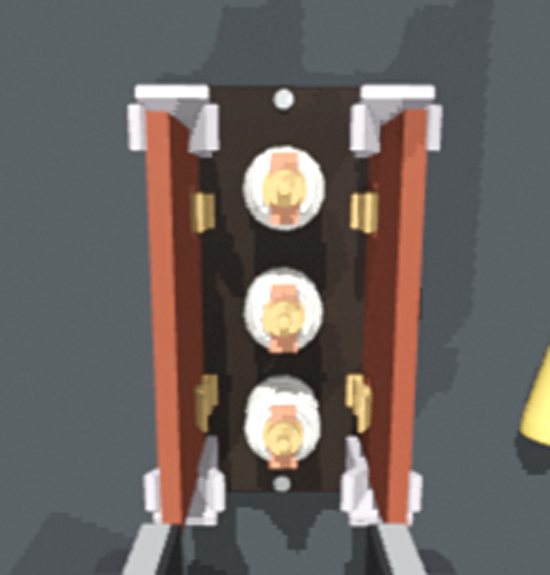

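View pics/sfz.png

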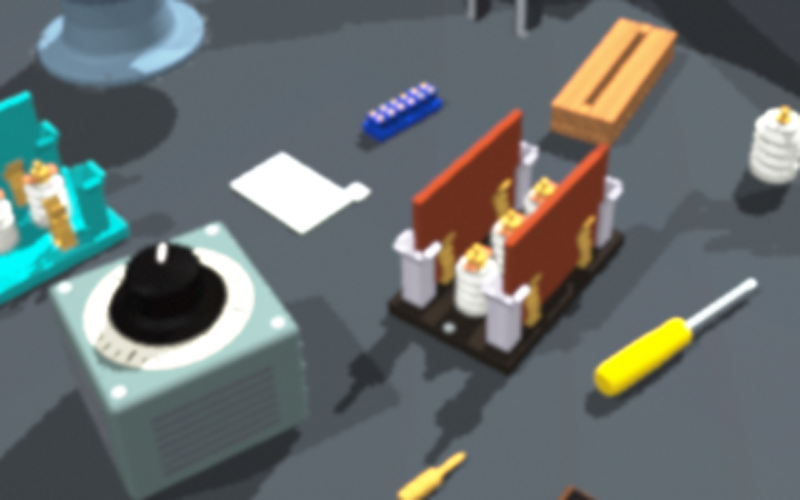

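View pics/tf.png

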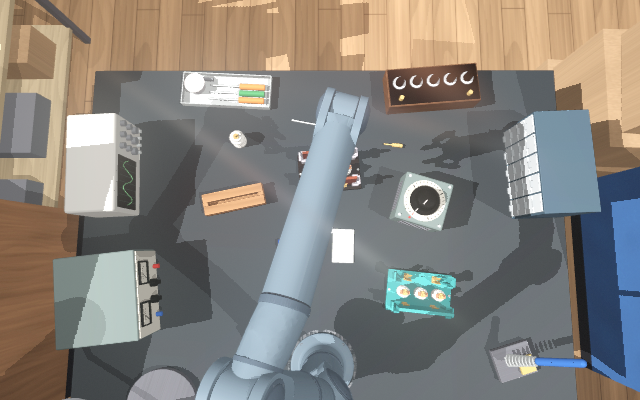

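The two guards look mirror-identical with their tops level. The knob line points at the red mark, the stand is empty and the loose items haven't moved.

```bash
python3 -c "
from bench import *
sign_off();print(read_time_s())"
```

```text
the job is handed in; nothing more can be done
the job is handed in; nothing more can be done
```

The job is done and handed in, with the robot's clock at about 29 s of the 67 s allowed.

- **Knob:** I turned it anticlockwise until it hit the zero stop. Torque rose to about 0.9 N m, and the white line was in line with the red mark both while gripped and after release.
- **Guard:** After that I lifted the guard from the oak stand and pushed it straight down into the empty slot. Force peaked at about 7 N going through the clips and dropped suddenly at the snap. It then stayed put under about 26 N, with the gripper at 103.8 mm against the 103.7 mm expected when fully home. I let go and moved clear.
- **Last pictures:** Both guards sit mirror-identical with level tops. The knob is at zero and the stand is empty. The bystanders I could see looked unmoved. In the last top view the arm hid the connector and most of the screwdriver, so I checked those two in the scene view.

The clip force I read was lower than the roughly 15 N stated. I read it only between steps, so the peak may have been missed. No check failed or disagreed otherwise.

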